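# Set and lock a shaker's stroke lever

## Robot

A 6-joint arm with a two-finger parallel gripper is mounted at the origin on the work surface. World frame = base frame: x ahead of the robot, y to its left, z up, the work surface at z = 0. Lengths are in m, angles in degrees, forces in N, time in s.
With the tool pointing down it reaches from about 0.4 to 0.825 m from the base axis. Payload 7 kg.
Tool frame: the origin (TCP) lies at the very end of the fingers, on their centre line; the grasp point (between the pads) lies 19 mm behind it; x points along the fingers, z is the direction in which the jaws open and shut, and the axes are right-handed (so a half turn about x gives the same grasp; the last joint's range is limited). The gripper opens to 88 mm and grips with 3 to 60 N. Pads are 19 mm wide; open, the fingers measure 130 mm over their backs; the gripper's body (78 mm by 193 mm) begins 47 mm behind the grasp point.
Start: joints at [87.153, 20.546, 0.682, 0, -70.136, -16.507], TCP at [0.224, 0.637, 0.227] pointing down, gripper open.
Joint ranges: [-176.03, 176.03], [-82.01, 121.73], [-58.28, 71.71], [-173.87, 95.51], [-174.79, -0.11], [-173.66, 173.66]. Speed limits (degrees/s): [136.94, 136.94, 172.46, 180, 180, 180].

## Interface

Orientations are given as [roll, pitch, yaw] about the fixed x, y, z axes, in that order (R = Rz(yaw) Ry(pitch) Rx(roll)).
In Python, from plant import * gives the robot as it stands.
- The arm moves only by the tool arm_command, never from a script. Its argument "commands" is one flat list of numbers, 5 for each row, row after row: the shift along the tool's x, y, z in mm, then the turn about the tool's x in degrees, then the opening in per cent of the stroke, from 0 (shut) to 100 (fully open). A call has 1 to 5 rows; each row shifts and turns the pose as measured when the row begins, along the tool's axes as they then stand; what a row does not reach is not made up. A row lasts 1/8 s, in which the tool goes at most 62.5 mm and 10.7 degrees, less where a joint would pass 70% of its speed; a pose out of reach is approached as far as the arm can. A call is refused whole if a number of a shift passes 62.5 or a number of a turn 10.7, either way. A call with a gripper value outside its range is refused whole. The fingers move at their own pace and stop on an object; the grip force is fixed at half the most. Time passes only in rows, so rows that do not move let the fingers close. It gives the time, the measured TCP pose, the force and the opening at its end, in the units of the state.
- get_obs(): the state, without advancing time (a new reading comes with each control period).
- snapshot(name): name is "scene" or "side" or "wrist"; returns a dict with "frame" (480x640x3 uint8, blue, green, red), "fov_y" (degrees; the focal length in pixels is half the picture's height over the tangent of half this angle, whatever the lens; pixels are square), "cx", "cy" (the principal point, pixels), "world_to_cam" (4x4, takes a point from world to camera coordinates). Camera axes: x right, y up, looking along -z (the intrinsics and any distortion apply to the point x, -y, -z); pixel columns grow to the right and rows downward; lengths in m; the calibration is good to about 2 mm. A picture is of the moment at which its call begins. There is no depth.
- close_job(): hands the job in, once; it reports no verdict.
The state is a dict: "clock": time; "joint_pos": joint angles; "qvel": joint speeds; "tau": joint torques, N m; "tool_pos": TCP position; "orientation": TCP orientation; "force": force on the tool from outside, world axes, zero at the start; "moment": the same for the moment, N m; "opening": finger opening in m.
Only numpy, scipy, OpenCV 4.12 (cv2) and the standard library are available. Lean on these libraries where they do the work, as an engineer would, in place of code of your own. Each camera call takes 0.05 s, during which the arm holds its last target. There are 200 camera calls.

## Task

The shaker's platform is off so that its stroke can be set: lift the lever out of neutral, swing it to the notch that has the pointed stud beside it and let it drop fully home there (the toothed quadrant has slipped a little on its slots, so the stud stands only roughly beside its notch: feel for the nearest one). Then turn the lock collar on the lever's pivot clockwise as far as its stop, so that its lug lies over the lever arm. Do not disturb the tools, the tube rack and the jar on the bench.

Things in the scene. Friction and masses are not known exactly. Their poses are not given: they have to be found in the camera images.
- shaker: low blue instrument case with a flat aluminium deck, 290 x 380 mm, deck 100 mm above the bench, fixed; origin under its centre, x runs from its control panel (robot side) to its back, z up
- pivot (a point): point on the deck at the lever's vertical pivot axis, 90 mm behind the case's centre. A toothed dark steel quadrant 10 mm high stands on the deck 94 to 116 mm from the axis, with gaps down to the deck: a wide neutral bay (-0.31 to 0.31 rad of joint turret) and four notches 13 mm wide at -0.96, -0.56, 0.56, 0.96, all shifted together by an unknown up to 0.11 either way
- turret (a joint): swing of the lever about the vertical pivot axis, rad; 0 when the arm points to the shaker's -x, counter-clockwise positive, -1.3 to 1.3
- lever (a joint): lift of the lever arm about a level axis through the pivot 26 mm above the deck, rad; 0 when fully down (in a notch or in the bay), about 0.09 when its tooth rests on the quadrant, at most 0.22. A spring pulls it down (about 6 N at the knob). Under the arm, 105 mm from the pivot, is the tooth, 10 mm wide with a round foot, which drops into the notches
- lever_knob (a point): middle of the lever's upright black grip: a cylinder 28 mm in diameter and 60 mm tall that stands on the steel arm 140 mm from the pivot; when the lever is down the grip spans 32 to 92 mm above the deck, this point 62 mm; arm 22 mm wide and 12 mm thick, its top 32 mm above the deck; z along the grip, -x along the arm outwards
- lever_aim (a point): point in the air straight ahead of the lever arm, 195 mm from the pivot and 26 mm above the deck when the lever is down (the arm itself ends at 160 mm)
- stud: the mark: a pointed conical steel stud, 26 mm in diameter and 45 mm tall, fixed on the deck about 195 mm from the pivot, outside one of the four notches (the one nearest in angle, up to 0.14 rad off); origin at its foot. Flat round caps of the same diameter, 6 mm tall, stand outside the other three notches
- collar (a joint): turn of the captive lock collar on the lever's pivot, relative to the swinging lever, rad; grows clockwise from above; starts at 0 to 0.35; at 1.4 it meets its stop with the lug exactly over the lever arm (locked, the arm cannot rise). It is stiff to turn (0.22 N m) and the lug strikes the side of the arm if the lever is not down
- collar_grip (a point): centre of the lock collar, on the pivot axis 51 mm above the deck; the collar is a dark steel ring 52 mm in diameter and 22 mm high (40 to 62 mm above the deck)
- collar_lug (a point): outer end of the collar's only lug, 78 mm from the axis, 51 mm above the deck; the lug is 14 mm wide, its underside 33 mm and its top 62 mm above the deck
- screwdriver: green screwdriver 190 mm long lying on the bench; leave alone
- brush: white brush 170 mm long lying on the bench; leave alone
- tube_rack: blue rack of glass tubes, 110 x 240 x 105 mm, standing on the bench; leave alone
- jar: white jar with a red cap, 70 mm in diameter and 90 mm tall, standing on the bench; leave alone

How it is judged:
By the outcome, as a careful person would: the job done as asked, in the order asked, and still so for the second after the job is handed in, with the robot touching nothing.
It also fails if it takes over 61 s, if anything falls off the work surface, if the arm or the gripper's body presses on something with over 40 N, if the wrist force passes 120 N, or if a joint passes its speed limit or range.

## Working session

There is one attempt and no reset: what is moved stays moved. The work goes in short steps, Python scripts to look and compute and a tool call to move; the robot and the scene stay as the last step left them, time stands still between calls to the robot, and variables do not carry over. Pictures are saved under pics/ and viewed, about 8 in all and at most 12, crops included, and the job is handed in when it is done.

Besides the shell and the picture viewer there is one more tool, called after ">>>" as name(argument=value, ...) on one line, values as JSON. arm_command: Moves the arm, as the interface text tells. Its arguments: {"type":"object","properties":{"commands":{"type":"array"}},"required":["commands"]}

```bash
mkdir -p pics; ls; python3 - <<'E'
from plant import *
import cv2
o=get_obs();print({k:o[k] for k in('clock','tool_pos','orientation','opening','force')})
for n in('scene','side'):
    s=snapshot(n);cv2.imwrite(f'pics/{n}0.png',s['frame']);print(n,s['fov_y'],s['cx'],s['cy'],s['world_to_cam'].tolist() if hasattr(s['world_to_cam'],'tolist') else s['world_to_cam'],[k for k in s])
E
```

```text
pics
{'clock': 0.0, 'tool_pos': array([0.22358907, 0.6363968 , 0.22563478]), 'orientation': array([   6.05039319,   89.90730143, -103.31106093]), 'opening': 0.08753187021757743, 'force': array([-0.71947922, -0.53486278, -1.12454118])}
scene 53.3788649324704 322.59044494079683 242.59756261776613 [[0.8541314181926583, 0.5200530007189417, 0.0020968784950888128, -0.49488036027241145], [-0.2728869079021172, 0.44474792526633783, 0.8530721062529878, 0.029917668621438964], [0.44271012632626794, -0.7292078986232338, 0.5217888314573891, -1.3002686304131068], [0.0, 0.0, 0.0, 1.0]] ['frame', 'fov_y', 'cx', 'cy', 'world_to_cam']
side 52.28531904368781 320.34746009538975 237.67903160137254 [[0.8026125100615508, -0.5964485949945542, 0.007888740185804191, -0.41219260979038896], [0.35857872875335833, 0.4930066775927968, 0.7926952195734107, -0.2940263176090294], [-0.47669115156285635, -0.6333983654683161, 0.6095671059397343, -1.1560469308599846], [0.0, 0.0, 0.0, 1.0]] ['frame', 'fov_y', 'cx', 'cy', 'world_to_cam']
```

View pics/scene0.png

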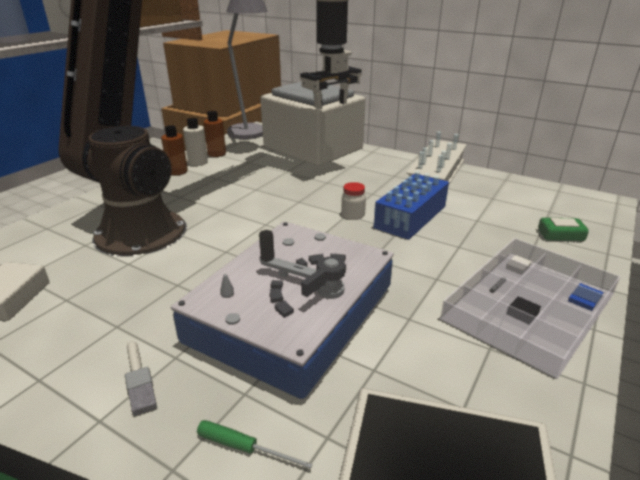

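View pics/side0.png

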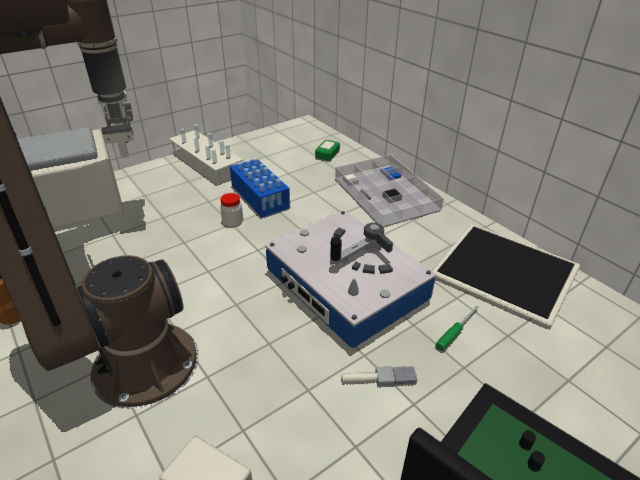

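The stud is at scene (227,285) and side (353,286), with one flat cap further out on its side at scene (233,318). The knob is at about scene (266,246) and side (335,247), and the collar lug points away from the robot. I'll enlarge both views to measure.

```bash
python3 - <<'E'
import cv2
a=cv2.imread('pics/scene0.png')[210:390,170:410];cv2.imwrite('pics/sc1.png',cv2.resize(a,None,fx=3.3333,fy=3.3333,interpolation=cv2.INTER_CUBIC))
a=cv2.imread('pics/side0.png')[200:350,255:455];cv2.imwrite('pics/sd1.png',cv2.resize(a,None,fx=4,fy=4,interpolation=cv2.INTER_CUBIC))
E
```

```text
(no output)
```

View pics/sc1.png

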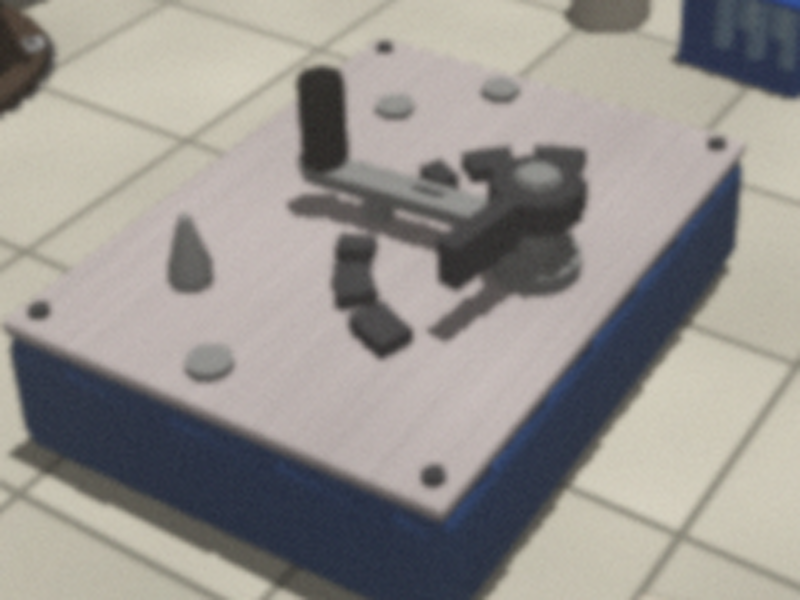

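View pics/sd1.png

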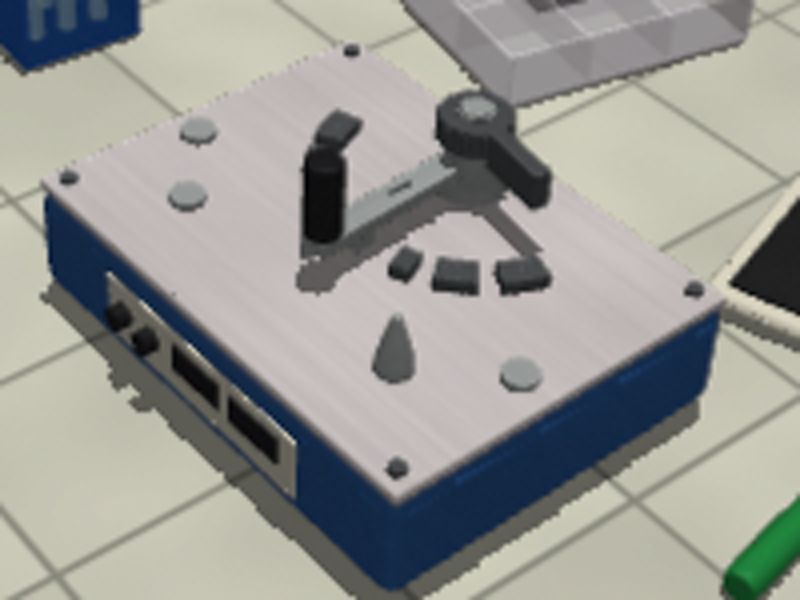

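The enlarged crops put the stud beside the inner notch on the −y side, with the flat cap outside the outer notch. The lug stands roughly square to the arm, also on the −y side. Next I triangulate the points I read off.

```bash
cat > h.py <<'E'
import numpy as np, cv2
from plant import *
def P(s):
    f=240/np.tan(np.radians(s['fov_y']/2)); K=np.array([[f,0,s['cx']],[0,f,s['cy']],[0,0,1]])
    return K@np.diag([1,-1,-1])@np.array(s['world_to_cam'])[:3]
def tri(P1,P2,a,b):
    X=cv2.triangulatePoints(P1,P2,np.array(a,float).reshape(2,1),np.array(b,float).reshape(2,1))[:,0];X=X[:3]/X[3]
    e=[float(np.linalg.norm((p@np.r_[X,1])[:2]/(p@np.r_[X,1])[2]-q)) for p,q in((P1,a),(P2,b))]
    return X,e
def uncrop(p,o,s): return (np.array(p)+.5)/s-.5+np.array(o)
def onz(P_,p,z):
    M=P_[:,[0,1,3]].copy();M[:,2]+=P_[:,2]*z
    X=np.linalg.solve(M,np.r_[p,1]);return X[:2]/X[2]
E
python3 - <<'E'
from h import *
P1,P2=P(snapshot('scene')),P(snapshot('side'))
np.set_printoptions(precision=4,suppress=True)
pts=dict(bf1=((384,47),(68,178)),bb1=((716,144),(352,50)),bb2=((433,476),(694,290)),bf2=((38,310),(397,468)),
cap1=((394,105),(187,195)),cap2=((500,89),(198,130)),cap3=((209,360),(521,374)),tip=((184,215),(397,315)),foot=((190,279),(393,367)),
ktop=((321,75),(324,152)),kbot=((324,165),(324,236)),collar=((540,174),(478,105)))
R={}
for k,(a,b) in pts.items():
    X,e=tri(P1,P2,uncrop(a,(170,210),10/3),uncrop(b,(255,200),4));R[k]=X;print(k,X,np.round(e,2))
c=np.mean([R[k] for k in('bf1','bb1','bb2','bf2')],0)
ax=(R['bb1']+R['bb2']-R['bf1']-R['bf2'])/2;ax2=(R['bf1']+R['bb1']-R['bf2']-R['bb2'])/2
print('c',c,'len',np.linalg.norm(ax),np.linalg.norm(ax2),'yaw',np.degrees(np.arctan2(ax[1],ax[0])),np.degrees(np.arctan2(-ax2[0],ax2[1])))
yaw=np.mean([np.arctan2(ax[1],ax[0]),np.arctan2(-ax2[0],ax2[1])])
piv=c[:2]+.09*np.array([np.cos(yaw),np.sin(yaw)]);print('yaw',yaw,'piv',piv)
def ang(p):
    d=p[:2]-piv;return (np.arctan2(d[1],d[0])-yaw-np.pi+np.pi)%(2*np.pi)-np.pi,np.hypot(*d)
for k in('cap1','cap2','cap3','tip','foot','ktop','kbot','collar'):print(k,ang(R[k]))
# lug end/blocks, top at deck + 
zd=c[2]
for nm,z,Pm,o,s,L in(('side blocks base',.100,P2,(255,200),4,[(389,270),(402,279),(434,289),(478,293),(503,292),(549,286)]),
 ('side lug end top',.162,P2,(255,200),4,[(540,183)]),('scene blocks top',.110,P1,(170,210),10/3,[(340,235),(375,237),(336,262),(372,272),(336,282),(376,290),(352,318),(388,306),(383,345),(411,332)]),('scene lug',.162,P1,(170,210),10/3,[(448,246)])):
    print(nm,[np.round(ang(onz(Pm,uncrop(p,o,s),z)),3).tolist() for p in L])
o=get_obs();print(o['clock'])
E
```

```text
bf1 [0.4158 0.096  0.1005] [0.04 0.03]
bb1 [0.6724 0.102  0.1009] [0.04 0.02]
bb2 [ 0.6818 -0.2405  0.1   ] [0.3  0.18]
bf2 [ 0.4254 -0.2483  0.1008] [0.06 0.05]
cap1 [0.4702 0.0302 0.103 ] [0.17 0.13]
cap2 [0.5189 0.0862 0.1026] [0.01 0.  ]
cap3 [ 0.5357 -0.234   0.1031] [0.35 0.24]
tip [ 0.4781 -0.1814  0.1438] [0.18 0.13]
foot [ 0.4776 -0.182   0.1004] [0.22 0.16]
ktop [ 0.5007 -0.0799  0.1922] [0.93 0.68]
kbot [ 0.4995 -0.0832  0.129 ] [0.22 0.16]
collar [ 0.6408 -0.0695  0.1644] [0.04 0.03]
c [ 0.5488 -0.0727  0.1006] len 0.2565384179784312 0.34353080497054983 yaw 1.548635728514569 1.5795998168885776
yaw 0.027299005022602737 piv [ 0.6388 -0.0702]
cap1 (np.float64(-0.5645463438213452), np.float64(0.19621828344603778))
cap2 (np.float64(-0.9440189363220761), np.float64(0.19707549520714152))
cap3 (np.float64(0.9815719777260332), np.float64(0.19353874629161857))
tip (np.float64(0.5779317505909898), np.float64(0.19543013150373453))
foot (np.float64(0.5788233512156724), np.float64(0.19619563057077397))
ktop (np.float64(0.042436695049105744), np.float64(0.13846191023500554))
kbot (np.float64(0.06530429605594357), np.float64(0.13993699037269583))
collar (np.float64(-2.7958618499261583), np.float64(0.0021389293599292946))
side blocks base [[0.33, 0.112], [0.43, 0.115], [0.623, 0.117], [0.867, 0.116], [1.008, 0.115], [1.277, 0.117]]
side lug end top [[1.31, 0.086]]
scene blocks top [[0.369, 0.114], [0.356, 0.094], [0.597, 0.113], [0.713, 0.094], [0.76, 0.114], [0.89, 0.095], [1.053, 0.116], [1.059, 0.094], [1.304, 0.115], [1.33, 0.097]]
scene lug [[1.46, 0.079]]
0.2
```

```bash
cat >> h.py <<'E'
from scipy.spatial.transform import Rotation as Ro
piv=np.array([.6397,-.0699]); yaw=.0273
def rp(r,t): # point at radius r, turret angle t
    a=yaw+np.pi+t; return piv+r*np.array([np.cos(a),np.sin(a)])
def state():
    o=get_obs();R=Ro.from_euler('xyz',o['orientation'],degrees=True).as_matrix()
    p=np.array(o['tool_pos']);jaw=np.degrees(np.arctan2(R[1,2],R[0,2]))
    print('t %.2f'%o['clock'],'tcp',p.round(4),'jaw %.1f'%jaw,'tilt %.2f'%np.degrees(np.arccos(-R[2,0])),'F',np.array(o['force']).round(1),'op %.4f'%o['opening'],'j',np.round(o['joint_pos'],0))
    d=p[:2]-piv;print('  r %.4f turret %.4f'%(np.hypot(*d),(np.arctan2(d[1],d[0])-yaw)%(2*np.pi)-np.pi))
    return p,R,jaw
def plan(wps,g):  # wps: (x,y,z,jaw_deg, n rows); prints tool-frame rows
    p,R,jaw=state();out=[]
    for x,y,z,j,n in wps:
        q=np.array([x,y,z]);dj=((j-jaw+90)%180-90);
        for k in range(n):
            d=R.T@((q-p)/n);a=-dj/n;out.append([*np.round(d*1000,1),round(a,1),g]);R=R@Ro.from_euler('x',a,degrees=True).as_matrix()
        p=q;jaw+=dj
    for i in range(0,len(out),5):print([float(v) for r in out[i:i+5] for v in r])
E
python3 - <<'E'
from h import *
k=rp(.140,.05);print('knob',k)
jt=np.degrees(yaw+.05)+90
plan([(.42,.50,.235,jt+0,4),(k[0]-.02,k[1]+.02,.24,jt,10),(k[0],k[1],.24,jt,1)],100)
E
```

```text
knob [ 0.50011806 -0.08071123]
t 0.20 tcp [0.2237 0.6366 0.226 ] jaw -109.4 tilt 0.06 F [-0.2 -0.9 -0.6] op 0.0877 j [ 87.  21.   1.  -0. -70. -17.]
  r 0.8199 turret -1.0659
[-2.2, 57.6, 15.9, -5.9, 100.0, -2.2, 55.7, 21.8, -5.9, 100.0, -2.2, 53.1, 27.5, -5.9, 100.0, -2.2, 50.0, 32.8, -5.9, 100.0, -0.4, 1.7, 56.4, -0.0, 100.0]
[-0.4, 1.7, 56.4, -0.0, 100.0, -0.4, 1.7, 56.4, -0.0, 100.0, -0.4, 1.7, 56.4, -0.0, 100.0, -0.4, 1.7, 56.4, -0.0, 100.0, -0.4, 1.7, 56.4, -0.0, 100.0]
[-0.4, 1.7, 56.4, -0.0, 100.0, -0.4, 1.7, 56.4, -0.0, 100.0, -0.4, 1.7, 56.4, -0.0, 100.0, -0.4, 1.7, 56.4, -0.0, 100.0, 0.0, 18.4, 21.5, -0.0, 100.0]
```

>>> arm_command(commands=[-2,57.6,15.9,-5.9,100,-2,55.7,21.8,-5.9,100,-2,53,27.5,-5.9,100,-2,50,32.8,-5.9,100,0,1.7,56,0,100])

```text
clock: 0.82
tool_pos: [0.4311, 0.4431, 0.2315]
orientation: [-19.9, 89.8, -104.6]
force: [-1.0, -1.1, 0.5]
opening: 0.0874
```

>>> arm_command(commands=[0,2,56,0,100,0,2,56,0,100,0,2,56,0,100,0,2,56,0,100,0,2,56,0,100])

```text
clock: 1.45
tool_pos: [0.4675, 0.1556, 0.2322]
orientation: [-18.7, 89.7, -103.3]
force: [1.5, 0.3, -0.5]
opening: 0.0875
```

```bash
python3 - <<'E'
from h import *
k=rp(.140,.05);jt=np.degrees(yaw+.05)+90
plan([(k[0],k[1],.24,jt,5)],100)
E
```

```text
t 1.45 tcp [0.4675 0.1556 0.2322] jaw -84.6 tilt 0.29 F [ 1.5  0.3 -0.5] op 0.0875 j [ 41.   3. -21.   0. -66.  54.]
  r 0.2837 turret -0.9460
[-1.3, 2.1, 47.7, 0.2, 100.0, -1.3, 2.2, 47.7, 0.2, 100.0, -1.3, 2.4, 47.7, 0.2, 100.0, -1.3, 2.5, 47.7, 0.2, 100.0, -1.3, 2.7, 47.6, 0.2, 100.0]
```

>>> arm_command(commands=[-1.3,2,48,0.2,100,-1.3,2,48,0.2,100,-1.3,2,48,0.2,100,-1.3,2,48,0.2,100,-1.3,2,48,0.2,100])

```text
clock: 2.08
tool_pos: [0.4975, -0.0911, 0.2408]
orientation: [8.5, 89.8, -77.2]
force: [0.2, 0.6, 0.5]
opening: 0.0876
```

```bash
python3 - <<'E'
from h import *
k=rp(.140,.05);jt=np.degrees(yaw+.05)+90
s=snapshot('wrist');cv2.imwrite('pics/w1.png',s['frame'])
Pw=P(s)
for n,X in(('knobtop',[*k,.192]),('piv',[*piv,.164])):
    h=Pw@np.r_[X,1];print(n,(h[:2]/h[2]).round(1))
plan([(k[0],k[1],.24,jt,2),(k[0],k[1],.145,jt,3)],100)
E
```

```text
knobtop [299.3 267. ]
piv [298.4  40.1]
t 2.12 tcp [ 0.4976 -0.095   0.2408] jaw -85.7 tilt 0.31 F [ 1.7 -3.   1.4] op 0.0874 j [ 12.   4. -19.   0. -67.  82.]
  r 0.1443 turret 0.1477
[0.4, 1.8, -7.0, -0.1, 100.0, 0.4, 1.8, -7.0, -0.1, 100.0, 31.7, 0.0, -0.2, -0.0, 100.0, 31.7, 0.0, -0.2, -0.0, 100.0, 31.7, 0.0, -0.2, -0.0, 100.0]
```

View pics/w1.png

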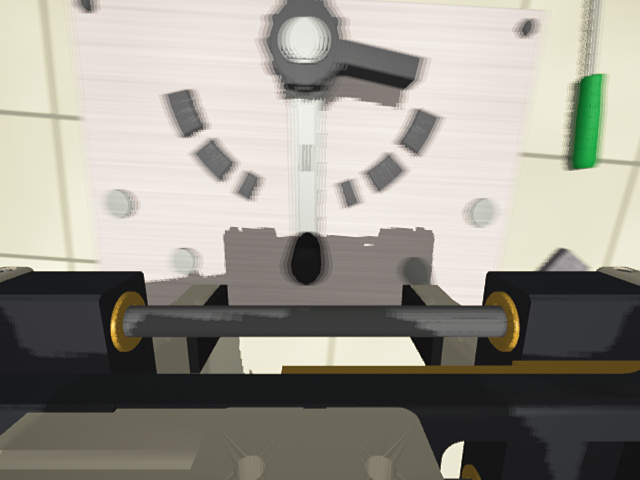

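The picture is slightly motion-blurred. It shows the collar at (304,40), the lug end at (415,72), the grip at (306,258) and the quadrant teeth on both sides. I'll align, hold still, and take a sharp one to measure the quadrant's slip.

>>> arm_command(commands=[0,2,-7,0,100,0,2,-7,0,100,0,0,0,0,100])

```text
clock: 2.5
tool_pos: [0.5003, -0.0806, 0.2404]
orientation: [-9.1, 89.7, -94.9]
force: [0.4, 0.1, -0.0]
opening: 0.0876
```

```bash
python3 - <<'E'
from h import *
s=snapshot('wrist');cv2.imwrite('pics/w2.png',cv2.resize(s['frame'][:300,70:570],None,fx=1.6,fy=1.6,interpolation=cv2.INTER_CUBIC))
np.save('Pw2.npy',P(s))
k=rp(.140,.05);jt=np.degrees(yaw+.05)+90
plan([(k[0],k[1],.24,jt,1),(k[0],k[1],.145,jt,3)],100)
E
```

```text
t 2.55 tcp [ 0.5003 -0.0807  0.2405] jaw -85.8 tilt 0.30 F [ 0.7  0.2 -0. ] op 0.0878 j [ 13.   4. -19.   0. -67.  81.]
  r 0.1398 turret 0.0497
[0.5, -0.2, 0.0, -0.3, 100.0, 31.7, 0.0, -0.2, -0.0, 100.0, 31.7, 0.0, -0.2, -0.0, 100.0, 31.7, 0.0, -0.2, -0.0, 100.0]
```

View pics/w2.png

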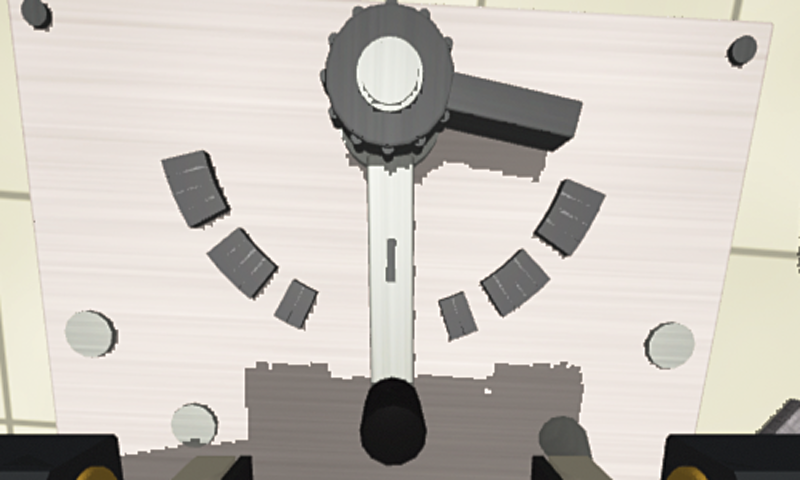

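The sharp view shows the right-hand notch nearest the stud between tooth edges (464,292)-(477,331) and (481,283)-(502,315). The lug ends at about (582,100)-(555,150).

```bash
python3 - <<'E'
from h import *
Pw=np.load('Pw2.npy')
def ang(p,z):
    X=onz(Pw,uncrop(p,(70,0),1.6),z);d=X-piv;return np.array([(np.arctan2(d[1],d[0])-yaw)%(2*np.pi)-np.pi,np.hypot(*d)])
print('collar',onz(Pw,uncrop((390,72),(70,0),1.6),.165),'lugend top',ang((582,100),.162),ang((555,140),.162))
for nm,L in(('.56',[(464,292),(477,331),(481,283),(502,315)]),('.96',[(521,250),(550,279),(537,235),(570,256)]),('-.56',[(296,280),(276,318),(277,269),(254,299)]),('-.96',[(240,228),(208,252),(228,207),(195,227)])):
    A=np.array([ang(p,.110) for p in L]);print(nm,A.round(3).tolist(),A[:,0].mean().round(3))
E
```

```text
collar [ 0.64011155 -0.06974265] lugend top [1.50581426 0.07727195] [1.28327    0.07097647]
.56 [[0.473, 0.094], [0.46, 0.116], [0.579, 0.094], [0.595, 0.115]] 0.527
.96 [[0.859, 0.094], [0.863, 0.116], [0.973, 0.095], [0.994, 0.116]] 0.922
-.56 [[-0.512, 0.094], [-0.507, 0.117], [-0.631, 0.095], [-0.635, 0.115]] -0.571
-.96 [[-0.92, 0.094], [-0.921, 0.115], [-1.042, 0.093], [-1.039, 0.114]] -0.981
```

>>> arm_command(commands=[32,0,0,0,100,32,0,0,0,100,30,0,0,0,100,0,0,0,0,30,0,0,0,0,20])

```text
clock: 3.18
tool_pos: [0.502, -0.0771, 0.1465]
orientation: [30.8, 89.6, -54.6]
force: [0.2, 0.3, 0.0]
opening: 0.073
```

>>> arm_command(commands=[0,0,0,0,20,0,0,0,0,15,0,0,0,0,15,0,0,0,0,15,0,0,0,0,15])

```text
clock: 3.8
tool_pos: [0.5037, -0.0767, 0.1498]
orientation: [60.0, 89.4, -25.3]
force: [-0.0, -0.8, -0.4]
opening: 0.0276
```

```bash
python3 - <<'E'
from h import *
state()
E
```

```text
t 3.80 tcp [ 0.5037 -0.0767  0.1498] jaw -85.4 tilt 0.56 F [-0.  -0.8 -0.4] op 0.0276 j [ 14.   8. -27.   0. -54.  81.]
  r 0.1362 turret 0.0230
```

>>> arm_command(commands=[-6,2,0,0,15,-6,2,0,0,15,-6,2,0,0,15])

```text
clock: 4.18
tool_pos: [0.5086, -0.0755, 0.1651]
orientation: [54.2, 89.7, -31.3]
force: [6.1, -1.2, -15.5]
opening: 0.0272
```

```bash
python3 - <<'E'
from h import *
p,R,j=state()
# swing arc to .53 keeping TCP-to-axis radius r
d=p[:2]-piv;r=np.hypot(*d);t0=(np.arctan2(d[1],d[0])-yaw)%(2*np.pi)-np.pi
n=8
w=[(*rp(r,t),p[2],j+np.degrees(t-t0),1) for t in np.linspace(t0,.53,n+1)[1:]]
plan(w,15)
E
```

```text
t 4.17 tcp [ 0.5086 -0.0755  0.1651] jaw -85.5 tilt 0.29 F [  6.1  -1.2 -15.5] op 0.0272 j [ 14.   8. -25.   0. -57.  81.]
  r 0.1313 turret 0.0154
t 4.17 tcp [ 0.5086 -0.0755  0.1651] jaw -85.5 tilt 0.29 F [  6.1  -1.2 -15.5] op 0.0272 j [ 14.   8. -25.   0. -57.  81.]
  r 0.1313 turret 0.0154
[0.0, -0.0, 8.4, -3.7, 15.0, 0.0, -0.0, 8.4, -3.7, 15.0, 0.0, -0.0, 8.4, -3.7, 15.0, 0.0, -0.0, 8.4, -3.7, 15.0, 0.0, -0.0, 8.4, -3.7, 15.0]
[0.0, -0.0, 8.4, -3.7, 15.0, 0.0, -0.0, 8.4, -3.7, 15.0, 0.0, -0.0, 8.4, -3.7, 15.0]
```

>>> arm_command(commands=[-6,1,0,0,15,-1,0,8.4,-3.7,15,-1,0,8.4,-3.7,15,-1,0,8.4,-3.7,15])

```text
clock: 4.68
tool_pos: [0.5136, -0.0991, 0.1709]
orientation: [83.1, 89.9, 9.0]
force: [5.9, -1.1, -13.3]
opening: 0.0279
```

```bash
python3 - <<'E'
from h import *
p,R,j=state()
d=p[:2]-piv;r=np.hypot(*d);t0=(np.arctan2(d[1],d[0])-yaw)%(2*np.pi)-np.pi
w=[(*rp(.131,t),.168,j+np.degrees(t-t0),1) for t in np.linspace(t0,.52,6)[1:]]
plan(w,15)
E
```

```text
t 4.67 tcp [ 0.5136 -0.0991  0.1709] jaw -74.2 tilt 0.08 F [  5.9  -1.1 -13.3] op 0.0279 j [ 11.   9. -23.   0. -58.  95.]
  r 0.1294 turret 0.2004
t 4.67 tcp [ 0.5136 -0.0991  0.1709] jaw -74.2 tilt 0.08 F [  5.9  -1.1 -13.3] op 0.0279 j [ 11.   9. -23.   0. -58.  95.]
  r 0.1294 turret 0.2004
[2.9, -1.7, 8.3, -3.7, 15.0, 0.0, -0.1, 8.4, -3.7, 15.0, 0.0, -0.1, 8.4, -3.7, 15.0, 0.0, -0.1, 8.4, -3.7, 15.0, 0.0, -0.1, 8.4, -3.7, 15.0]
```

>>> arm_command(commands=[-0.6,-0.3,8.4,-3.7,15,-0.6,0,8.4,-3.7,15,-0.6,0,8.4,-3.7,15,-0.6,0,8.4,-3.7,15,-0.6,0,7.5,-3.7,15])

```text
clock: 5.3
tool_pos: [0.5292, -0.1379, 0.1705]
orientation: [-151.5, 89.7, 153.1]
force: [2.8, -1.2, -9.4]
opening: 0.028
```

```bash
python3 - <<'E'
from h import *
p,R,j=state()
print(rp(.135,.53),R.T@(np.r_[rp(.135,.53),.155]-p))
s=snapshot('side');cv2.imwrite('pics/s3.png',cv2.resize(s['frame'][170:330,255:455],None,fx=4,fy=4,interpolation=cv2.INTER_CUBIC))
E
```

```text
t 5.30 tcp [ 0.5292 -0.1379  0.1705] jaw -55.3 tilt 0.25 F [ 2.8 -1.2 -9.4] op 0.0280 j [  6.  11. -20.  -0. -59. 119.]
  r 0.1298 turret 0.5244
[ 0.52512736 -0.14130105] [ 0.01549846 -0.0052224   0.0005375 ]
```

View pics/s3.png

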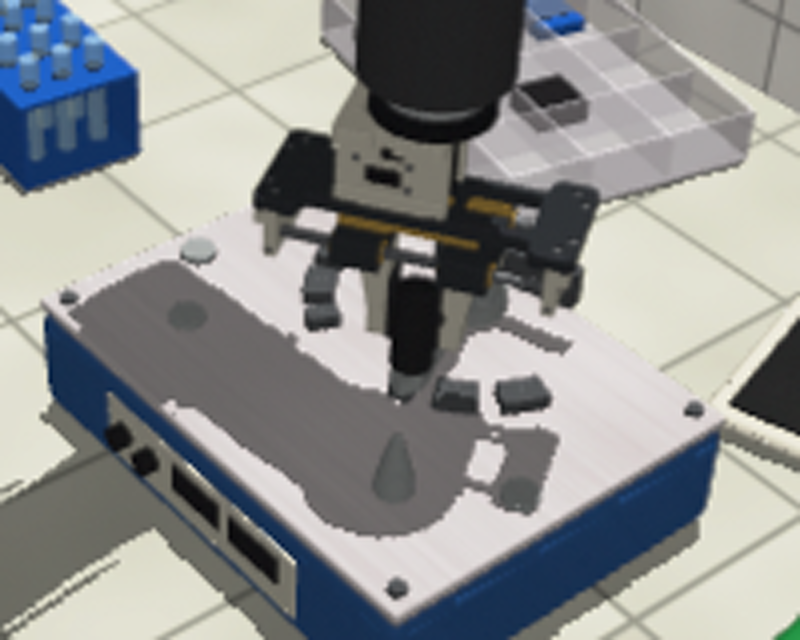

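The lever is held upright by its grip at (410,325), and it sits over the notch just inboard of the stud at (393,470). I lower gently and read the force.

>>> arm_command(commands=[4,-1.2,0,0,15,4,-1.2,0,0,15,4,-1.2,0,0,15])

```text
clock: 5.72
tool_pos: [0.5247, -0.1412, 0.1579]
orientation: [-133.4, 89.6, 171.4]
force: [-2.8, -1.5, -3.7]
opening: 0.0272
```

>>> arm_command(commands=[4,-1,0,0,15,3,-1,0,0,15])

```text
clock: 5.98
tool_pos: [0.523, -0.1427, 0.1515]
orientation: [-125.7, 89.6, 179.1]
force: [-4.0, -1.8, 11.9]
opening: 0.0278
```

```bash
python3 - <<'E'
from h import *
state()
E
```

```text
t 5.97 tcp [ 0.523  -0.1427  0.1515] jaw -55.2 tilt 0.37 F [-4.  -1.8 11.9] op 0.0278 j [  5.  12. -22.  -0. -57. 119.]
  r 0.1376 turret 0.5306
```

>>> arm_command(commands=[0,0,0,0,60,0,0,0,0,100,0,0,0,0,100,0,0,0,0,100,-20,0,0,0,100])

```text
clock: 6.6
tool_pos: [0.5244, -0.1419, 0.1718]
orientation: [-130.3, 89.7, 174.6]
force: [0.7, -0.1, 0.3]
opening: 0.0721
```

>>> arm_command(commands=[-50,0,0,0,100,-15,0,0,0,100,0,0,0,0,100])

```text
clock: 6.98
tool_pos: [0.5253, -0.1417, 0.2392]
orientation: [-134.2, 89.8, 170.7]
force: [0.0, 0.6, -0.9]
opening: 0.0875
```

```bash
python3 - <<'E'
from h import *
p,R,j=state()
a=snapshot('wrist');b=snapshot('side');c=snapshot('scene')
np.save('P3.npy',[P(a),P(b),P(c)])
cv2.imwrite('pics/w3.png',cv2.resize(a['frame'][:300,70:570],None,fx=1.6,fy=1.6,interpolation=cv2.INTER_CUBIC))
f=lambda s,x,y:cv2.resize(s['frame'][y:y+150,x:x+100],None,fx=4,fy=4,interpolation=cv2.INTER_CUBIC)
cv2.imwrite('pics/d3.png',np.hstack([f(b,310,190),f(c,220,190)]))
E
```

```text
t 6.97 tcp [ 0.5253 -0.1417  0.2392] jaw -55.1 tilt 0.19 F [ 0.   0.6 -0.9] op 0.0875 j [  6.   8. -15.  -0. -68. 119.]
  r 0.1351 turret 0.5333
```

View pics/w3.png

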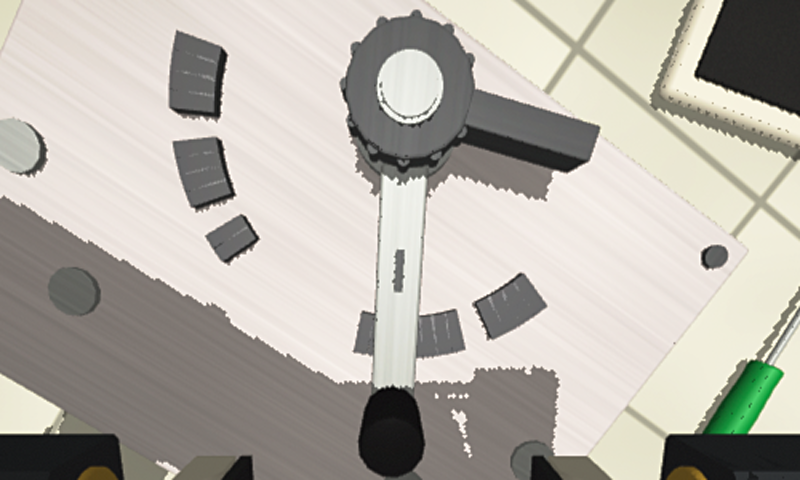

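View pics/d3.png

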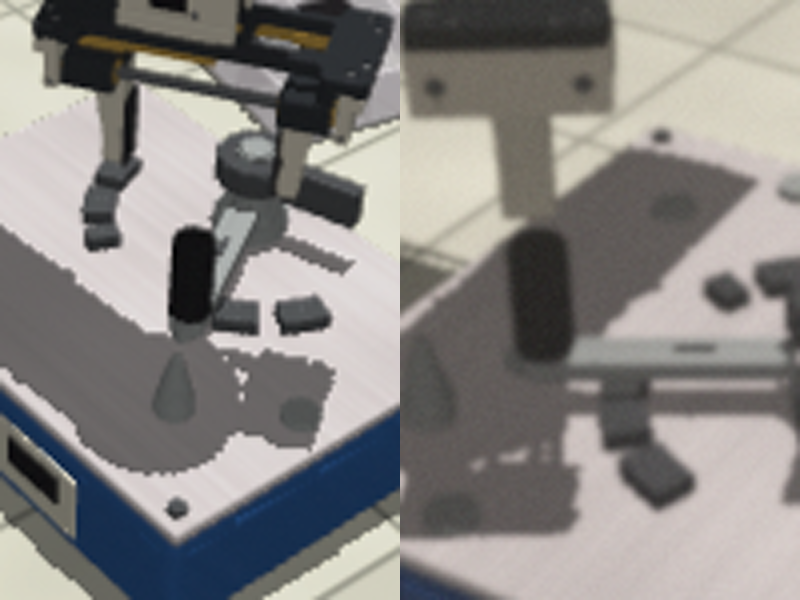

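The lever arm now lies over the notch between the small and middle teeth, at (400,330) in the wrist view. The grip top is at (193,236) in the side half and (538,236) in the scene half. I check its height to confirm it is home, and plan the collar grasp.

```bash
python3 - <<'E'
from h import *
Pw,Ps,Pc=np.load('P3.npy')
def ang(X):
    d=X[:2]-piv;return np.array([(np.arctan2(d[1],d[0])-yaw)%(2*np.pi)-np.pi,np.hypot(*d)]).round(4)
for n,a,b in(('top',(193,237),(138,238)),('bot',(189,316),(142,354))):
    X,e=tri(Ps,Pc,uncrop(a,(310,190),4),uncrop(b,(220,190),4));print(n,X.round(4),np.round(e,1),ang(X))
w=lambda p,z:onz(Pw,uncrop(p,(70,0),1.6),z)
print('arm axis far',ang(w((394.5,383),.132)),'slot',ang(w((399,270),.132)),'collar',w((409,86),.1645),'lug end mid',ang(w((584,143),.162)))
for p in((377,312),(418,313)):print('tooth edge',ang(w(p,.11)))
lug=.53+1.35
p,R,j=state()
pl=np.degrees(yaw+np.pi+lug)%180
print('lug dir mod180',pl,'perp',(pl+90)%180,'jaw now mod180',j%180)
E
```

```text
top [ 0.5199 -0.1426  0.1908] [0.3 0.5] [0.5182 0.1402]
bot [ 0.519  -0.1454  0.1283] [0.1 0.1] [0.5314 0.1423]
arm axis far [0.5338 0.1254] slot [0.5255 0.0696] collar [ 0.6396261 -0.0692624] lug end mid [1.8803 0.0732]
tooth edge [0.4152 0.0925]
tooth edge [0.6526 0.092 ]
t 7.12 tcp [ 0.5243 -0.1418  0.2375] jaw -55.1 tilt 0.37 F [-0.3 -0.8 -0.8] op 0.0877 j [  6.   8. -15.  -0. -68. 119.]
  r 0.1359 turret 0.5298
lug dir mod180 109.28024026530193 perp 19.280240265301927 jaw now mod180 124.87118166607246
```

Both grip-height readings (0.191 top, 0.128 bottom) and the arm angle (0.53) say the tooth is fully home in the right notch. Next is the collar: grip its ring with the jaws about 50° off the lug, then twist clockwise.

```bash
python3 - <<'E'
from h import *
c=(.6398,-.0696)
plan([(*c,.24,-20,5),(*c,.142,-20,3)],100)
E
```

```text
t 7.12 tcp [ 0.5243 -0.1418  0.2375] jaw -55.1 tilt 0.37 F [-0.3 -0.8 -0.8] op 0.0877 j [  6.   8. -15.  -0. -68. 119.]
  r 0.1359 turret 0.5298
[-0.7, 27.2, 1.4, -7.0, 100.0, -0.7, 26.8, 4.7, -7.0, 100.0, -0.7, 26.1, 7.9, -7.0, 100.0, -0.7, 24.9, 11.1, -7.0, 100.0, -0.7, 23.4, 14.0, -7.0, 100.0]
[32.7, 0.1, 0.2, -0.0, 100.0, 32.7, 0.1, 0.2, -0.0, 100.0, 32.7, 0.1, 0.2, -0.0, 100.0]
```

>>> arm_command(commands=[-0.7,27.2,1.4,-7,100,-0.7,26.8,4.7,-7,100,-0.7,26,8,-7,100,-0.7,25,11,-7,100,-0.7,23.4,14,-7,100])

```text
clock: 7.75
tool_pos: [0.6385, -0.0679, 0.2325]
orientation: [-160.9, 89.0, 179.9]
force: [0.4, -0.5, -0.1]
opening: 0.0875
```

```bash
python3 - <<'E'
from h import *
c=(.6398,-.0696)
plan([(*c,.235,-20,1),(*c,.142,-20,4)],100)
E
```

```text
t 7.75 tcp [ 0.6385 -0.0679  0.2325] jaw -19.2 tilt 1.00 F [ 0.4 -0.5 -0.1] op 0.0875 j [ 11.  18.  -2.  -0. -71. 150.]
  r 0.0023 turret -1.0659
[-2.5, -1.2, 1.7, 0.8, 100.0, 23.2, 0.1, 0.4, -0.0, 100.0, 23.2, 0.1, 0.4, -0.0, 100.0, 23.2, 0.1, 0.4, -0.0, 100.0, 23.2, 0.1, 0.4, -0.0, 100.0]
```

>>> arm_command(commands=[0,-1,1.7,0.5,100,23,0,0.4,0,100,23,0,0.4,0,100,22,0,0.4,0,100])

```text
clock: 8.25
tool_pos: [0.6385, -0.0699, 0.1584]
orientation: [-158.4, 88.7, -178.3]
force: [-0.5, -1.1, 0.7]
opening: 0.0875
```

```bash
python3 - <<'E'
from h import *
c=(.6398,-.0696)
plan([(*c,.142,-20,1)],100)
E
```

```text
t 8.25 tcp [ 0.6385 -0.0699  0.1584] jaw -19.9 tilt 1.32 F [-0.5 -1.1  0.7] op 0.0875 j [ 11.  21.  -8.  -0. -63. 149.]
  r 0.0012 turret -0.0440
[16.3, 0.9, 1.5, 0.1, 100.0]
```

Now the last of the descent, closing on the ring.

>>> arm_command(commands=[16,1,1.5,0,100,1,0.3,0.3,0,55,0.5,0,0,0,50,0.5,0,0,0,45,0.5,0,0,0,45])

```text
clock: 8.88
tool_pos: [0.639, -0.0703, 0.1381]
orientation: [-156.9, 88.6, -177.0]
force: [8.9, -5.6, -3.5]
opening: 0.053
```

>>> arm_command(commands=[0,0,0,0,40,0,0,0,0,40])

```text
clock: 9.12
tool_pos: [0.6398, -0.0706, 0.1382]
orientation: [-156.6, 88.6, -176.7]
force: [0.6, -0.5, -2.2]
opening: 0.0513
```

```bash
python3 - <<'E'
from h import *
state();print(get_obs()['moment'].round(2))
E
```

```text
t 9.12 tcp [ 0.6398 -0.0706  0.1382] jaw -20.2 tilt 1.35 F [ 0.6 -0.5 -2.2] op 0.0513 j [ 11.  22.  -9.  -0. -60. 149.]
  r 0.0007 turret 1.6702
[-0.14 -0.37  0.01]
```

>>> arm_command(commands=[0,0,0,10,40,0,0,0,10,40,0,0,0,10,40])

```text
clock: 9.5
tool_pos: [0.6394, -0.0703, 0.1382]
orientation: [-126.6, 88.6, -177.6]
force: [2.0, -1.2, -3.5]
opening: 0.0514
```

```bash
python3 - <<'E'
from h import *
state();print(get_obs()['moment'].round(2))
E
```

```text
t 9.50 tcp [ 0.6394 -0.0703  0.1382] jaw -50.9 tilt 1.39 F [ 2.  -1.2 -3.5] op 0.0514 j [ 11.  22.  -9.  -0. -60. 118.]
  r 0.0005 turret 0.9904
[ 0.08 -0.52  0.27]
```

>>> arm_command(commands=[0,0,0,10,40,0,0,0,10,40,0,0,0,10,40,0,0,0,8,40])

```text
clock: 10.0
tool_pos: [0.6394, -0.0698, 0.1382]
orientation: [-91.4, 88.6, 178.4]
force: [0.5, -2.0, -2.1]
opening: 0.0511
```

```bash
python3 - <<'E'
from h import *
state();print(get_obs()['moment'].round(2))
E
```

```text
t 10.00 tcp [ 0.6394 -0.0698  0.1382] jaw -90.2 tilt 1.36 F [ 0.5 -2.  -2.1] op 0.0511 j [ 11.  22.  -9.  -0. -60.  79.]
  r 0.0003 turret -0.2801
[ 0.21 -0.71  0.27]
```

>>> arm_command(commands=[0,0,0,5,40,0,0,0,4,40])

```text
clock: 10.25
tool_pos: [0.6394, -0.0697, 0.1383]
orientation: [-84.3, 88.7, 176.1]
force: [0.4, -3.1, -4.0]
opening: 0.0511
```

```bash
python3 - <<'E'
from h import *
state();print(get_obs()['moment'].round(2))
E
```

```text
t 10.25 tcp [ 0.6394 -0.0697  0.1383] jaw -99.6 tilt 1.33 F [ 0.4 -3.1 -4. ] op 0.0511 j [ 11.  22.  -9.  -0. -60.  70.]
  r 0.0004 turret -0.5263
[-0.66 -0.74  0.73]
```

The moment has risen from 0.27 to 0.73 N·m, so the collar is meeting its stop. One more small push to confirm.

>>> arm_command(commands=[0,0,0,4,40,0,0,0,4,40])

```text
clock: 10.5
tool_pos: [0.6401, -0.07, 0.1387]
orientation: [-73.5, 88.8, 178.8]
force: [2.1, -1.5, -3.1]
opening: 0.0515
```

```bash
python3 - <<'E'
from h import *
state();print(get_obs()['moment'].round(2))
E
```

```text
t 10.50 tcp [ 0.6401 -0.07    0.1387] jaw -107.7 tilt 1.23 F [ 2.1 -1.5 -3.1] op 0.0515 j [ 11.  22.  -9.  -0. -60.  62.]
  r 0.0004 turret 2.8039
[-0.73 -0.96  1.3 ]
```

Against the stop at 1.3 N·m with the pads slipping. Release, rise clear and look.

>>> arm_command(commands=[0,0,0,0,100,0,0,0,0,100,0,0,0,0,100,0,0,0,0,100,-30,0,0,0,100])

```text
clock: 11.12
tool_pos: [0.6387, -0.0697, 0.1676]
orientation: [-74.3, 88.5, 178.2]
force: [0.7, 0.4, 0.1]
opening: 0.0872
```

>>> arm_command(commands=[-50,-20,0,0,100,-40,-40,0,0,100,0,-40,0,0,100,0,0,0,0,100])

```text
clock: 11.62
tool_pos: [0.5444, -0.0391, 0.2652]
orientation: [-76.5, 88.7, 176.1]
force: [-0.4, -0.3, 0.4]
opening: 0.0875
```

```bash
python3 - <<'E'
from h import *
state()
a=snapshot('wrist');b=snapshot('side');c=snapshot('scene')
np.save('P4.npy',[P(a),P(b),P(c)])
cv2.imwrite('pics/w4.png',cv2.resize(a['frame'][:330,:],None,fx=1.25,fy=1.25,interpolation=cv2.INTER_CUBIC))
f=lambda s,x,y:cv2.resize(s['frame'][y:y+150,x:x+100],None,fx=4,fy=4,interpolation=cv2.INTER_CUBIC)
cv2.imwrite('pics/d4.png',np.hstack([f(b,310,190),f(c,240,190)]))
E
```

```text
t 11.62 tcp [ 0.5444 -0.0391  0.2652] jaw -107.4 tilt 1.32 F [-0.4 -0.3  0.4] op 0.0875 j [ 16.   8. -11.  -0. -72.  57.]
  r 0.1002 turret -0.3401
```

View pics/w4.png

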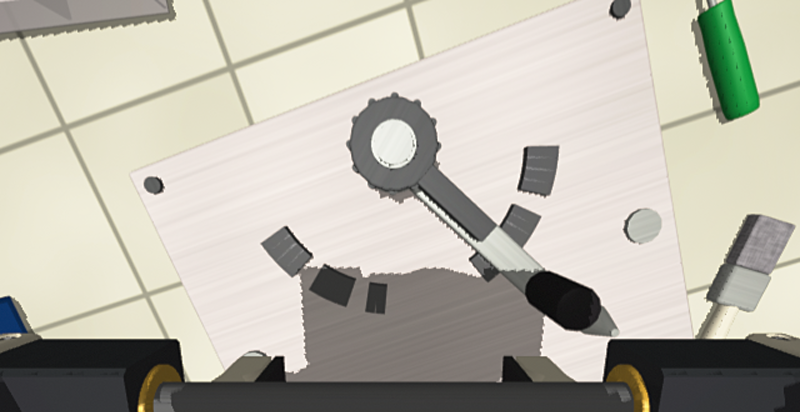

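View pics/d4.png

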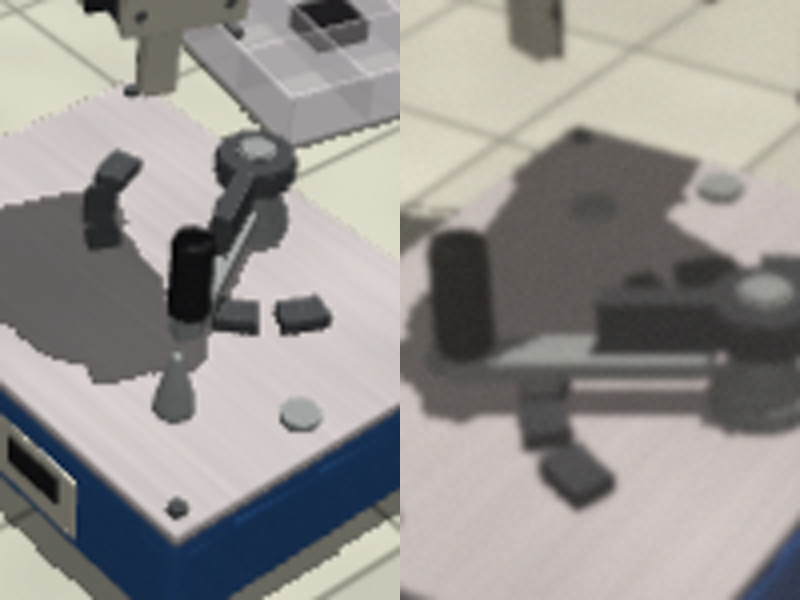

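The lug lies along the arm: its end is at about (490,233) in the wrist view, and the grip top is at (193,237) in side and (460,240) in scene. I check the angles with parallax taken out.

```bash
python3 - <<'E'
from h import *
Pw,Ps,Pc=np.load('P4.npy')
def ang(X):
    d=X[:2]-piv;return np.array([(np.arctan2(d[1],d[0])-yaw)%(2*np.pi)-np.pi,np.hypot(*d)]).round(4).tolist()
w=lambda p,z:onz(Pw,uncrop(p,(0,0),1.25),z)
print('lug end corners',ang(w((481,243),.162)),ang(w((497,225),.162)),'collar',w((393,143),.1645))
print('lug root corners',ang(w((418,188),.162)),ang(w((434,171),.162)))
print('arm edges',ang(w((526,285),.132)),ang(w((545,269),.132)))
X,e=tri(Ps,Pc,uncrop((193,238),(310,190),4),uncrop((59,240),(240,190),4));print('knob top',X.round(4),np.round(e,1),ang(X))
# forward projection: expected end corners for lug angle .53
for t in(.45,.50,.53,.58):
  c=[]
  for s in(-.007,.007):
    a=yaw+np.pi+t;q=piv+.078*np.array([np.cos(a),np.sin(a)])+s*np.array([-np.sin(a),np.cos(a)]);h=Pw@np.r_[q,.162,1];c.append(((h[:2]/h[2]+.5)*1.25-.5).round(0).tolist())
  print(t,c)
E
```

```text
lug end corners [0.4281, 0.0781] [0.611, 0.0778] collar [ 0.64044337 -0.0694453 ]
lug root corners [0.2033, 0.028] [0.6882, 0.0277]
arm edges [0.4801, 0.1293] [0.6082, 0.1315]
knob top [ 0.5201 -0.1424  0.1897] [0.3 0.4] [0.5178, 0.1398]
0.45 [[475.0, 249.0], [492.0, 233.0]]
0.5 [[480.0, 245.0], [496.0, 228.0]]
0.53 [[482.0, 242.0], [498.0, 225.0]]
0.58 [[487.0, 238.0], [502.0, 219.0]]
```

```bash
python3 -c "
from plant import *
print(close_job())"
```

```text
the job is handed in; nothing more can be done
None
```

The lever is down in the notch beside the pointed stud, and the lock collar is turned clockwise to its stop with its lug over the arm. I handed the job in at about 11.8 s of the 61 s allowed; no verdict came back.

- **Lever:** I lifted it by its grip and swung it to about 0.53 rad. That is the notch nominally at 0.56, which I measured at 0.527 because the quadrant has slipped about −0.03. On lowering, it went the full way down and met a firm bottom. The top of the grip was at z ≈ 0.191 after release and 0.190 after locking, against 0.192 at the start. Resting on the quadrant it would have been about 13 mm higher.
- **Collar:** I gripped the ring and turned it about 79° clockwise until the moment rose from 0.27 to 0.73 N·m. I then pushed 8° more, which the pads took as slip at 1.3 N·m. In the last picture the lug points at about 0.52 rad and the arm is at about 0.53, so they line up within measuring error.
- **Robot and bench:** The arm ended well clear, with no force on the tool and the highest force reading about 17 N. I never went near the tools, the tube rack or the jar, but I didn't measure their positions again afterwards.
- **Not as commanded:** The tool drifted by a few millimetres and tilted up to 1.4° during hold rows. When I closed on the ring, the fingertips were about 2 mm below its lower edge (z = 0.138), still 6 mm above the arm. None of the final checks disagreed.

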